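Add the upper tray to the four-post supply stand

TASK

Put the loose supply tray on top of the four-post stand as its upper tier. It goes on one way round only, with its one wide corner hole over the thick post: lower it gently until all four corner holes have dropped over their own posts and it sits level and fully home on the upper shoulders, then let go. Keep the tray upright, and do not knock over the brown bottle or the beaker.

Things in the scene. Friction and masses are not known exactly. Their poses are not given: they have to be found in the camera images.
- stand: Fixed stand, grey base 134 (x) x 96 (y) mm; origin under its middle, z up. Steel posts at x +-46, y +-32 mm; tips at z = 118 mm, flat upper shoulders at z = 96. Above them a post is 8 mm thick, below 15; the thick post at (+46, +32) is 13 above, 20 below. The last 3 mm of a tip taper by 1.5 mm all round. A lower tray is in place; its handle ends at z = 87.
- tray: Loose aluminium tray, plate 130 (x) x 92 (y) x 5 mm, 0.3 to 0.6 kg; origin under its centre, z up. Through holes at x +-46, y +-32 mm, diameter 9.6, but 14.6 at (+46, +32). A white timer, 20 mm high, is fixed in it. Wire handle across y with a black grip 16 (x) x 46 (y) x 14 (z) mm, its centre 56 mm over the origin when down. It starts about half a turn off the stand.
- grip (a point): Centre of the black grip. The handle is loose: it draws up 12 mm before the tray leaves its support, and it rattles freely +-6 mm along the tray's x. While the fingers hold it, neither tray nor grip is reported, and the tray slides along that play as it is carried, so where its holes are must be felt or seen.
- reagent_bottle: Brown reagent bottle with a screw cap, 56 mm across, 112 mm high, loose at the front edge between the stand and the tray (whose two places may be either way about); origin under its middle, z up. Instruments rise behind it: between the two places pass along the front edge (x about 0.44 m).
- beaker: Glass beaker, 45 mm across, 56 mm high, loose on the bench near the front edge; origin under its middle, z up.

How it is judged (in metres and radians):
At the end, for the whole second after the job is handed in: the tray is let go and at rest on the stand's upper shoulders, a post through every corner hole: its underside 93 to 99 mm above the stand's origin, its centre within 3 mm of the stand's axis, turned under 0.05 rad from the stand and level within 0.03 rad (z of tray in the frame of stand between 0.093 and 0.099 m and horizontal distance between tray and stand below 0.003 m and angle between the x axis of tray and the x axis of stand, either way round below 0.05 rad and angle between tray's own z axis and vertical below 0.03 rad and linear speed of tray below 0.02 m/s and contact force between the fingers and tray below 0.1 N); the robot touches nothing.
It fails at once if the tray is slammed or forced onto the stand (over 30 N) (contact force between tray and stand above 30 N).
It fails at once if the tray is tipped by more than 0.5 rad (angle between tray's own z axis and vertical above 0.5 rad).
It fails at once if the bottle or the beaker is knocked over (angle between any of reagent_bottle, beaker's own z axis and vertical above 0.5 rad).
It also fails if it takes over 54 s, if anything falls off the work surface, if the arm or the gripper's body presses on something with over 40 N, if the wrist force passes 120 N, or if a joint passes its speed limit or range.

ROBOT

A 6-joint arm with a two-finger parallel gripper is mounted at the origin on a cart in front of the work surface, level with it; the furniture and walls round the work are solid. World frame = base frame: x ahead of the robot, y to its left, z up, the work surface at z = 0. Lengths are in mm, angles in rad, forces in N, time in s.
With the tool pointing down it reaches from about 350 to 975 mm from the base axis. Payload 7.1 kg.
Tool frame: the origin (TCP) lies at the very end of the fingers, on their centre line; the grasp point (between the pads) lies 19 mm behind it; z points along the fingers, y is the line along which they close (so a half turn about z gives the same grasp; the last joint's range is limited). The gripper opens to 88 mm and grips with 3 to 60 N. Pads are 20 mm wide; open, the fingers measure 115 mm over their backs; the gripper's body (75 mm by 178 mm) begins 61 mm behind the grasp point.
Start: joints at [1.267, 0.423, 1.63, -0, 1.089, -0.019], TCP at [175.572, 599.816, 222.675] pointing down, gripper open.
Joint ranges: [-3, 3], [-0.9, 2.11], [0.09, 2.58], [-1.31, 4.45], [0.11, 2.69], [-2.54, 2.54]. Speed limits (rad/s): [2.39, 2.39, 3.01, 3.14, 3.14, 3.14].

INTERFACE

Orientations are given as a rotation vector (axis times angle).
In Python, from workcell import sensors, imaging, close_job gives the robot as it stands. The module is installed in compiled form; this text tells all that it offers.
- The arm moves only by the tool servo_tool, never from a script. Its argument "steps" is a list of rows, each a list of 3 entries, a list of its own where there are three numbers: the shift along the world's x, y, z in m, then the turn, a rotation vector about the world's x, y, z in degrees, then the opening, from -1 (shut) to 1 (fully open). A call has exactly 8 rows; each row shifts and turns the commanded pose from where the row before left it; what a row does not reach is not made up. A row lasts 1/12 s, in which the tool goes at most 41.7 mm and 7.16 degrees, less where a joint would pass 70% of its speed; a pose out of reach is approached as far as the arm can. A call is refused whole if a number of a shift passes 0.0417 or a number of a turn 7.16, either way. A call with a gripper value outside its range is refused whole. The fingers move at their own pace and stop on an object; the grip force is fixed at half the most. Time passes only in rows, so rows that do not move let the fingers close, or fill a call up. It gives the time, the measured TCP pose, the force, the opening and the grip force at its end, in the units of the state.
- sensors.get_obs(): the state, without advancing time (a new reading comes with each control period).
- imaging.get_image(name): name is "scene" or "side" or "wrist"; returns a dict with "color" (480x640x3 uint8, blue, green, red), "range_z" (480x640 float32, mm along the optical axis (not along the pixel's ray), 0 where there is no reading), "vertical_fov" (degrees; the focal length in pixels is half the picture's height over the tangent of half this angle, whatever the lens; pixels are square), "cx", "cy" (the principal point, pixels), "k1" (the pictures are not rectified: a ray, as slopes to the right and down, at radius r is drawn at 1 + k1 r^2 times it, then the intrinsics apply), "rvec" (rotation vector, rad) and "tvec" (3), from world to camera coordinates, as OpenCV has them; the wrist camera has in their place "tool_from_camera" (4x4, takes a point from camera to tool coordinates, whose origin is the TCP and whose axes are the flange's). Camera axes: x right, y down, z forward; pixel columns grow to the right and rows downward; lengths in mm; the calibration is good to about 2 mm. A picture is of the moment at which its call begins: read the wrist's pose just before it.
- close_job(): hands the job in; it is judged then, once.
The state is a dict: "t": time; "qpos": joint angles; "qvel": joint speeds; "joint_torque": joint torques, N m; "ee_pos": TCP position; "orientation": TCP orientation; "ft_force": force on the tool from outside, world axes, zero at the start; "moment": the same for the moment, N m; "width": finger opening in mm; "grasp_force": force on a finger pad.
Only numpy, scipy, OpenCV 4.12 (cv2) and the standard library are available. Lean on these libraries where they do the work, as an engineer would, in place of code of your own. Each camera call takes 0.05 s, during which the arm holds its last target. There are 200 camera calls.

## Working session

There is one attempt and no reset: what is moved stays moved. The work goes in short steps, Python scripts to look and compute and a tool call to move; the robot and the scene stay as the last step left them, time stands still between calls to the robot, and variables do not carry over. Pictures are saved under pics/ and viewed, at most 10 in all, crops included, and the job is handed in when it is done.

Besides the shell and the picture viewer there is one more tool, called as a command line: name --argument value ..., lists and objects as JSON in quotes. servo_tool: Moves the arm, as the interface text tells. Its arguments: {"type":"object","properties":{"steps":{"type":"array"}},"required":["steps"]}

```bash
mkdir -p pics
cat > h.py <<'E'
import numpy as np, cv2
from scipy.spatial.transform import Rotation as R
from workcell import sensors, imaging
def get(n):
    s=sensors.get_obs(); im=imaging.get_image(n)
    f=240/np.tan(np.radians(im["vertical_fov"])/2)
    if "tool_from_camera" in im:
        T=np.eye(4);T[:3,:3]=R.from_rotvec(np.array(s["orientation"])).as_matrix();T[:3,3]=np.array(s["ee_pos"])
        W=T@np.array(im["tool_from_camera"])
    else:
        C=np.eye(4);C[:3,:3]=R.from_rotvec(np.ravel(im["rvec"])).as_matrix();C[:3,3]=np.ravel(im["tvec"]);W=np.linalg.inv(C)
    im.update(f=f,W=W); return s,im
def rays(im,uv):
    uv=np.atleast_2d(np.float64(uv)); d=(uv-[im["cx"],im["cy"]])/im["f"]; u=d.copy()
    for _ in range(20): u=d/(1+im["k1"]*(u**2).sum(1,keepdims=True))
    return np.c_[u,np.ones(len(u))]
def pts(im,uv):  # by depth
    uv=np.atleast_2d(np.int32(uv)); z=im["range_z"][uv[:,1],uv[:,0]]
    return (rays(im,uv)*z[:,None])@im["W"][:3,:3].T+im["W"][:3,3]
def atz(im,uv,z): # on plane
    d=rays(im,uv)@im["W"][:3,:3].T;o=im["W"][:3,3]
    return o+d*((z-o[2])/d[:,2])[:,None]
def cloud(im):
    v,u=np.mgrid[:480,:640]; return pts(im,np.c_[u.ravel(),v.ravel()]).reshape(480,640,3)
def proj(im,P):
    c=(np.atleast_2d(P)-im["W"][:3,3])@im["W"][:3,:3]; u=c[:,:2]/c[:,2:]; u=u*(1+im["k1"]*(u**2).sum(1,keepdims=True))
    return u*im["f"]+[im["cx"],im["cy"]]
E
python3 - <<'E'
from h import *
print(sensors.get_obs())
for n in ["scene","side","wrist"]:
    s,im=get(n); cv2.imwrite(f"pics/{n}0.png",im["color"]); np.savez(f"{n}0.npz",**im)
    print(n,im["f"],im["k1"],im["W"].round(2).tolist())
E
```

```text
{'t': 0.0, 'qpos': array([ 1.26698458e+00,  4.23822446e-01,  1.63064919e+00,  1.81663224e-06,
        1.08858744e+00, -1.90334681e-02]), 'qvel': array([ 0.00185732, -0.00022528, -0.00010922,  0.0013057 ,  0.00041909,
       -0.0007944 ]), 'joint_torque': array([-9.06807982e-04, -5.44624507e+01, -2.73665106e+01,  6.43327762e-02,
        2.29053228e-02, -1.32271343e-04]), 'ee_pos': array([175.42692369, 599.32371553, 221.92920785]), 'orientation': array([-4.45786154e-01, -3.10956318e+00,  2.27293285e-03]), 'ft_force': array([ 0.74976789,  0.19203191, -0.2067019 ]), 'moment': array([-0.05309228,  0.00450001, -0.01434868]), 'grasp_force': 0.0, 'width': 87.83603622035987}
scene 576.6758388681192 -0.12153941228456654 [[0.34, -0.74, 0.59, -170.58], [-0.94, -0.27, 0.2, -381.66], [0.01, -0.62, -0.78, 942.7], [0.0, 0.0, 0.0, 1.0]]
side 515.9735062137134 -0.10532280617244164 [[0.74, -0.53, 0.41, 32.15], [-0.67, -0.6, 0.44, -605.67], [0.01, -0.6, -0.8, 927.99], [0.0, 0.0, 0.0, 1.0]]
wrist 348.33349064994184 -0.009199885346907662 [[0.28, 0.92, 0.27, 101.72], [0.96, -0.27, -0.08, 621.77], [-0.0, 0.28, -0.96, 384.2], [0.0, 0.0, 0.0, 1.0]]
```

View pics/scene0.png

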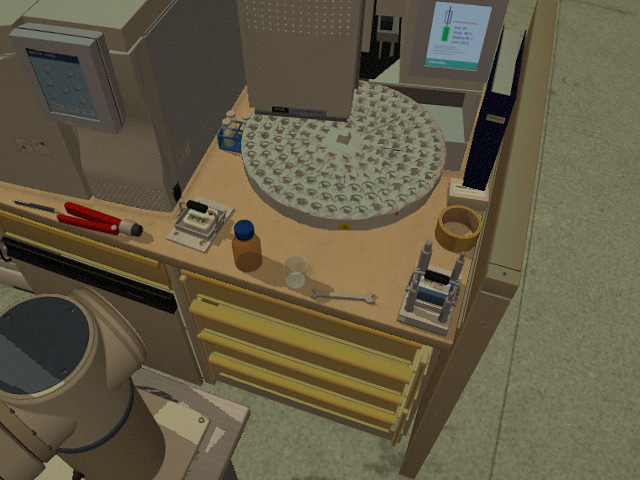

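View pics/side0.png

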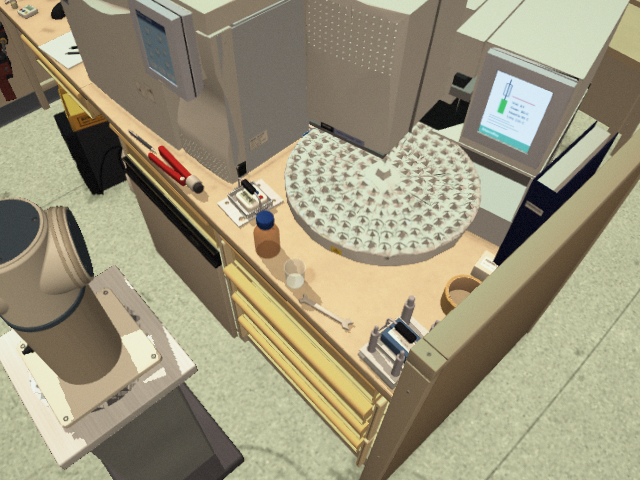

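The scene view shows the tray at about (200,222), bottle (247,250), beaker (295,272) and stand (432,290). The side view agrees, with the tray at (250,200) and the stand at (395,345).

Run:
```python
from h import *
L={n:{k:v for k,v in np.load(f"{n}0.npz",allow_pickle=True).items()} for n in ["scene","side"]}
b={"scene":{"tray":(160,190,245,255),"stand":(395,235,470,330),"bottle":(228,215,266,275),"beaker":(280,252,312,294)},
"side":{"tray":(215,170,290,228),"stand":(355,290,425,390),"bottle":(248,205,285,260),"beaker":(280,255,310,292)}}
for n,im in L.items():
    C=cloud(im)
    for k,(x0,y0,x1,y1) in b[n].items():
        P=C[y0:y1,x0:x1].reshape(-1,3);P=P[np.isfinite(P).all(1)]
        for lo,hi in [(8,20),(20,40),(40,60),(60,80),(85,105),(105,125)]:
            Q=P[(P[:,2]>lo)&(P[:,2]<hi)&(P[:,0]>300)&(P[:,0]<800)]
            if len(Q)>15: print(n,k,lo,hi,len(Q),Q.mean(0).round(),np.percentile(Q,[3,97],axis=0).round().tolist())
s,w=get("wrist")
def up(im,box,z):
    x0,y0,x1,y1=box; return cv2.resize(im["color"][y0:y1,x0:x1],None,fx=z,fy=z,interpolation=cv2.INTER_CUBIC)
a=up(L["scene"],(160,185,250,260),4);c=up(L["scene"],(390,230,475,335),4)
H=max(a.shape[0],c.shape[0]);o=np.zeros((H,a.shape[1]+c.shape[1],3),np.uint8);o[:a.shape[0],:a.shape[1]]=a;o[:c.shape[0],a.shape[1]:]=c
cv2.imwrite("pics/crop.png",o)
```

```text
scene tray 8 20 546 [472.  96.  15.] [[443.0, 51.0, 8.0], [520.0, 165.0, 20.0]]
scene tray 20 40 668 [483. 110.  25.] [[451.0, 55.0, 20.0], [518.0, 179.0, 38.0]]
scene tray 40 60 306 [481. 123.  52.] [[405.0, -23.0, 41.0], [512.0, 180.0, 60.0]]
scene tray 60 80 337 [450.  58.  68.] [[402.0, -43.0, 60.0], [495.0, 174.0, 79.0]]
scene tray 85 105 47 [417. -19.  97.] [[409.0, -44.0, 87.0], [478.0, 168.0, 105.0]]
scene tray 105 125 154 [423. -32. 111.] [[409.0, -43.0, 106.0], [440.0, -21.0, 115.0]]
scene stand 8 20 402 [ 472. -405.   13.] [[393.0, -469.0, 8.0], [610.0, -353.0, 19.0]]
scene stand 20 40 1441 [ 454. -407.   30.] [[395.0, -470.0, 23.0], [601.0, -356.0, 39.0]]
scene stand 40 60 1180 [ 466. -404.   52.] [[407.0, -447.0, 41.0], [600.0, -359.0, 59.0]]
scene stand 60 80 333 [ 455. -400.   70.] [[406.0, -471.0, 60.0], [503.0, -358.0, 80.0]]
scene stand 85 105 450 [ 457. -401.   92.] [[392.0, -454.0, 86.0], [506.0, -362.0, 103.0]]
scene stand 105 125 182 [ 442. -412.  114.] [[358.0, -472.0, 106.0], [509.0, -365.0, 122.0]]
scene bottle 8 20 100 [410. -48.  14.] [[401.0, -65.0, 9.0], 
[... 1814 characters left out ...]
3.0, 20.0]]
side bottle 20 40 184 [430. -25.  29.] [[401.0, -64.0, 20.0], [482.0, 76.0, 40.0]]
side bottle 40 60 145 [417. -54.  50.] [[401.0, -64.0, 41.0], [446.0, -30.0, 59.0]]
side bottle 60 80 273 [420. -48.  71.] [[403.0, -63.0, 61.0], [448.0, -20.0, 80.0]]
side bottle 85 105 71 [421. -47.  98.] [[410.0, -54.0, 87.0], [438.0, -34.0, 105.0]]
side bottle 105 125 222 [427. -39. 112.] [[412.0, -53.0, 106.0], [444.0, -22.0, 116.0]]
side beaker 8 20 110 [ 418. -142.   14.] [[398.0, -161.0, 9.0], [436.0, -122.0, 20.0]]
side beaker 20 40 194 [ 417. -142.   31.] [[397.0, -162.0, 21.0], [437.0, -122.0, 39.0]]
side beaker 40 60 220 [ 419. -140.   50.] [[397.0, -163.0, 41.0], [438.0, -121.0, 58.0]]
```

View pics/crop.png

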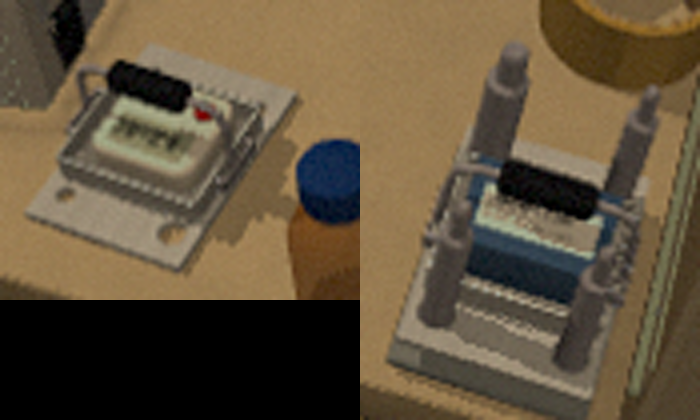

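View pics/wrist0.png

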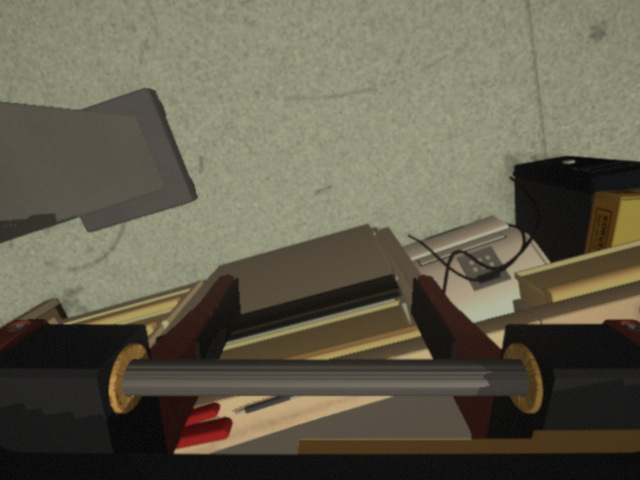

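The crop shows the tray's wide hole at crop (173,233), on its near-right corner, so world (-x,-y). The stand's thick post is at (515,60), the far-left corner (+x,+y), so the tray needs a half turn. The wrist view shows only the fingers and the floor. Next I'll get precise poses.

Run:
```python
from h import *
s=sensors.get_obs();print("tool R",R.from_rotvec(s["orientation"]).as_matrix().round(2).tolist())
L={n:{k:v for k,v in np.load(f"{n}0.npz",allow_pickle=True).items()} for n in ["scene","side"]}
def rect(P):
    (c,sz,a)=cv2.minAreaRect(np.float32(P[:,:2])); return np.round(c,1),np.round(sz,1),round(a,1)
for n,im in L.items():
    C=cloud(im); col=im["color"].astype(int); P=C.reshape(-1,3); v=col.max(2).ravel()
    def box(x0,x1,y0,y1,z0,z1): return (P[:,0]>x0)&(P[:,0]<x1)&(P[:,1]>y0)&(P[:,1]<y1)&(P[:,2]>z0)&(P[:,2]<z1)
    for nm,b in [("tray grip",(430,530,60,170,40,75)),("low grip",(400,510,-460,-360,70,100))]:
        Q=P[box(*b)&(v<50)]; print(n,nm,len(Q),Q.mean(0).round(1),Q[:,2].max().round(1),rect(Q))
    Q=P[box(410,560,30,190,4,15)]; print(n,"plate",len(Q),Q.mean(0).round(1),rect(Q))
    for sx in (0,1):
        for sy in (0,1):
            b=(380,455) if not sx else (455,540); d=(-480,-410) if not sy else (-410,-340)
            Q=P[box(*b,*d,104,125)]; 
            if len(Q): 
                hi=Q[Q[:,2]>108]; print(n,"post",sx,sy,len(Q),Q.mean(0).round(1),Q[:,2].max().round(1))
    Q=P[box(370,540,-490,-330,15,35)]; print(n,"base",rect(Q))
    # tall things near the path
    Q=P[box(330,560,-400,200,120,600)]; print(n,"tall",len(Q),Q.min(0).round() if len(Q) else "")
    Q=P[box(330,560,-520,-300,125,900)]; print(n,"tall near stand",len(Q),(Q.min(0).round(),Q.max(0).round()) if len(Q) else "")
```

```text
tool R [[-0.96, 0.28, -0.0], [0.28, 0.96, -0.0], [-0.0, -0.0, -1.0]]
scene tray grip 253 [492.4 120.5  58.6] 67.9 (array([494.2, 123.3]), array([101.3,  27.5]), 66.4)
scene low grip 219 [ 459.4 -401.2   85. ] 91.1 (array([ 460.8, -401.2]), array([44.8, 15.7]), 86.8)
scene plate 837 [470.3  93.7   7.5] (array([480.8, 107.7]), array([141.4, 144.2]), 86.4)
scene post 0 0 59 [ 422.3 -451.8  113.3] 124.5
scene post 0 1 31 [ 412.9 -367.7  113.8] 121.1
scene post 1 0 78 [ 499.2 -456.1  114. ] 124.6
scene post 1 1 54 [ 503.8 -370.2  113.3] 121.9
scene base (array([ 455.7, -412.9]), array([117.4, 169.3]), 89.5)
scene tall 18308 [ 413. -370.  120.]
scene tall near stand 5867 (array([ 354., -515.,  125.]), array([ 560., -300.,  263.]))
side tray grip 184 [495.  123.8  58.2] 66.9 (array([494.7, 124.4]), array([100.9,  26.1]), 66.7)
side low grip 200 [ 460.3 -402.3   86. ] 91.2 (array([ 461.1, -401.6]), array([44.2, 16.8]), 89.0)
side plate 607 [475.1  94.8   7.5] (array([481.8, 113.6]), array([151.2, 137.1]), 89.9)
side post 0 0 30 [ 410.7 -432.9  112.9] 120.0
side post 0 1 26 [ 413.5 -369.3  114.5] 119.9
side post 1 0 18 [ 503.4 -433.8  114.6] 118.9
side post 1 1 56 [ 504.  -370.6  114.5] 120.5
side base (array([ 458.3, -399.5]), array([133.5,  92.2]), 0.3)
side tall 15820 [ 416. -371.  120.]
side tall near stand 6538 (array([ 355., -515.,  125.]), array([ 560., -300.,  263.]))
```

Run:
```python
from h import *
L={n:{k:v for k,v in np.load(f"{n}0.npz",allow_pickle=True).items()} for n in ["scene","side"]}
P=np.vstack([cloud(im)[im["range_z"]>0] for im in L.values()])
P=P[(P[:,2]<800)&(P[:,2]>-50)]
ys=np.arange(300,-601,-50)
print("x\\y",ys.tolist())
for x in range(300,661,40):
    row=[]
    for y in ys:
        Q=P[(abs(P[:,0]-x-20)<20)&(abs(P[:,1]-y)<25),2]; row.append(int(np.percentile(Q,98)) if len(Q)>8 else -99)
    print(x,row)
im=L["scene"];C=cloud(im);m=(C[...,2]>45)&(C[...,2]<75)&(im["color"].max(2)<50)&(C[...,0]>470)&(C[...,0]<520)&(C[...,1]>60)&(C[...,1]<160)
n,l,st,_=cv2.connectedComponentsWithStats(m.astype(np.uint8))
k=1+st[1:,4].argmax();Q=C[l==k];print(st[k],Q.mean(0),cv2.minAreaRect(np.float32(Q[:,:2])))
```

```text
x\y [300, 250, 200, 150, 100, 50, 0, -50, -100, -150, -200, -250, -300, -350, -400, -450, -500, -550, -600]
300 [-99, -99, -99, -99, -99, -99, -99, -99, -99, -99, -99, -99, -99, -99, -99, -99, -99, -99, -99]
340 [-99, -99, -99, -99, -99, -99, -99, -99, -99, -99, -99, -99, -99, -99, -99, 259, 260, -99, -99]
380 [457, 457, 455, 3, 4, 4, 77, 112, 51, 55, 11, 11, 7, 113, 32, 259, 261, -99, -99]
420 [459, 460, 459, 20, 21, 20, 113, 114, 190, 190, 190, 187, 10, 59, 87, 259, 260, -99, -99]
460 [460, 460, 460, 459, 64, 56, 186, 190, 191, 191, 191, 191, 190, 98, 90, 260, 260, -99, -99]
500 [461, 462, 462, 459, 25, 22, 190, 191, 190, 191, 191, 191, 191, 186, 105, 260, 261, -99, -99]
540 [-99, 461, 462, 452, 7, 7, 509, 527, 529, 189, 189, 190, 191, 191, 3, 260, 260, -99, -99]
580 [-99, -99, 423, 434, 3, 190, 329, 406, 543, 549, 544, 190, 190, 190, 49, 260, 260, -99, -99]
620 [-99, -99, 411, 419, 3, 191, 192, 191, 190, 550, 545, 191, 191, 191, 50, 260, 261, -99, -99]
660 [-99, -99, 402, 399, 4, -99, 188, 190, 189, 540, 190, 191, 191, 191, 49, 260, 261, -99, -99]
[187 200  21  13 158] [481.45287802  96.46638517  60.89606582] ((482.6647644042969, 96.70953369140625), (42.722774505615234, 18.03444480895996), 88.25334167480469)
```

Run:
```python
from h import *
L={n:{k:v for k,v in np.load(f"{n}0.npz",allow_pickle=True).items()} for n in ["scene","side"]}
for n,im in L.items():
    P=cloud(im)[im["range_z"]>0]
    for z0,z1 in [(60,140),(140,240),(240,330),(330,480)]:
        for x in (380,420,460,500,540):
            q=P[(P[:,2]>z0)&(P[:,2]<z1)&(abs(P[:,0]-x-20)<20)]
            a=q[(q[:,1]>110)&(q[:,1]<320)]; b=q[(q[:,1]<-440)&(q[:,1]>-560)]
            print(n,(z0,z1),x,"inst y min",np.percentile(a[:,1],2).round() if len(a)>10 else None,"x min",np.percentile(a[:,0],1).round() if len(a)>10 else None,"wall y max",np.percentile(b[:,1],98).round() if len(b)>10 else None)
```

```text
scene (60, 140) 380 inst y min None x min None wall y max -467.0
scene (60, 140) 420 inst y min 287.0 x min 456.0 wall y max -442.0
scene (60, 140) 460 inst y min 163.0 x min 460.0 wall y max -442.0
scene (60, 140) 500 inst y min 159.0 x min 501.0 wall y max -440.0
scene (60, 140) 540 inst y min 165.0 x min 540.0 wall y max -470.0
scene (140, 240) 380 inst y min None x min None wall y max -466.0
scene (140, 240) 420 inst y min None x min None wall y max -466.0
scene (140, 240) 460 inst y min 164.0 x min 472.0 wall y max -465.0
scene (140, 240) 500 inst y min 163.0 x min 500.0 wall y max -466.0
scene (140, 240) 540 inst y min 166.0 x min 541.0 wall y max -466.0
scene (240, 330) 380 inst y min 190.0 x min 409.0 wall y max -467.0
scene (240, 330) 420 inst y min 185.0 x min 420.0 wall y max -466.0
scene (240, 330) 460 inst y min 163.0 x min 462.0 wall y max -466.0
scene (240, 330) 500 inst y min 163.0 x min 500.0 wall y max -466.0
scene (240, 330) 540 inst y min 166.0 x min 540.0 wall y max -466.0
scene (330, 480) 380 inst y min 190.0 x min 409.0 wall y max None
scene (330, 480) 420 inst
[... 857 characters left out ...]
 min 166.0 x min 541.0 wall y max -509.0
side (240, 330) 380 inst y min 191.0 x min 409.0 wall y max -467.0
side (240, 330) 420 inst y min 184.0 x min 420.0 wall y max -467.0
side (240, 330) 460 inst y min 163.0 x min 461.0 wall y max -467.0
side (240, 330) 500 inst y min 163.0 x min 501.0 wall y max -467.0
side (240, 330) 540 inst y min 166.0 x min 540.0 wall y max -466.0
side (330, 480) 380 inst y min 190.0 x min 409.0 wall y max None
side (330, 480) 420 inst y min 184.0 x min 420.0 wall y max None
side (330, 480) 460 inst y min 162.0 x min 461.0 wall y max None
side (330, 480) 500 inst y min 163.0 x min 500.0 wall y max None
side (330, 480) 540 inst y min 166.0 x min 540.0 wall y max None
```

servo_tool --steps '[[[0.008,-0.034,0.01],[0,0,-7.1],1],[[0.008,-0.034,0.01],[0,0,-7.1],1],[[0.008,-0.034,0.01],[0,0,-7.1],1],[[0.008,-0.034,0.01],[0,0,-7.1],1],[[0.008,-0.034,0.01],[0,0,-7.1],1],[[0.008,-0.034,0.01],[0,0,-7.1],1],[[0.008,-0.034,0.01],[0,0,-7.1],1],[[0.008,-0.034,0.01],[0,0,-7.1],1]]'

```text
t: 0.87
ee_pos: [239.4, 326.1, 303.0]
orientation: [1.878, 2.518, -0.0]
ft_force: [0.2, 0.3, 0.4]
width: 87.7
grasp_force: 0.0
```

servo_tool --steps '[[[0.016,-0.034,0],[0,0,-4],1],[[0.016,-0.034,0],[0,0,-4],1],[[0.016,-0.034,0],[0,0,-4],1],[[0.016,-0.034,0],[0,0,-4],1],[[0.016,-0.034,0],[0,0,0],1],[[0.016,-0.034,0],[0,0,0],1],[[0.035,-0.02,0],[0,0,0],1],[[0.035,-0.02,0],[0,0,0],1]]'

```text
t: 1.53
ee_pos: [406.0, 81.8, 303.1]
orientation: [2.205, 2.237, 0.002]
ft_force: [1.0, 0.5, -0.3]
width: 88.0
grasp_force: 0.0
```

servo_tool --steps '[[[0.03,-0.01,0],[0,0,0],1],[[0.02,-0.01,0],[0,0,0],1],[[0,0,0],[0,0,0],1],[[0,0,0],[0,0,0],1],[[0,0,0],[0,0,0],1],[[0,0,0],[0,0,0],1],[[0,0,0],[0,0,0],1],[[0,0,0],[0,0,0],1]]'

```text
t: 2.2
ee_pos: [454.9, 64.3, 302.9]
orientation: [2.203, 2.24, 0.0]
ft_force: [-0.5, -0.7, -0.2]
width: 87.8
grasp_force: 0.0
```

Run:
```python
from h import *
s,w=get("wrist"); print(s["ee_pos"].round(1),s["qpos"].round(3),R.from_rotvec(s["orientation"]).as_matrix().round(3).tolist(),w["W"][:3,3].round())
cv2.imwrite("pics/w1.png",w["color"]); np.savez("w1.npz",**w)
```

```text
[454.9  64.3 302.9] [0.115 0.077 1.896 0.    1.168 0.098] [[-0.016, 1.0, 0.0], [1.0, 0.016, 0.0], [0.0, 0.0, -1.0]] [454. 142. 465.]
```

View pics/w1.png

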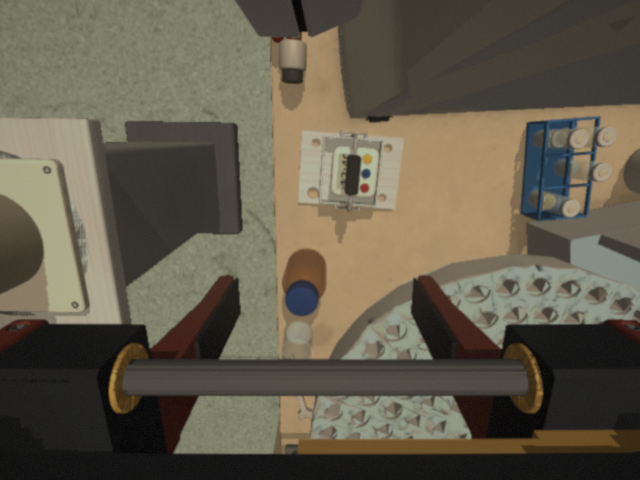

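The wrist view shows the tray at about (351,170) with its wide hole at (313,192). The grip is at (353,175), the bottle at (303,297), and the beaker is behind the fingers. Next I'll measure the tray pose.

Run:
```python
from h import *
w={k:v for k,v in np.load("w1.npz",allow_pickle=True).items()}
C=cloud(w);g=w["color"]
Z=C[...,2];v,u=np.mgrid[:480,:640]
reg=(u>290)&(u<412)&(v>120)&(v<218)
m=reg&(g.min(2)>120)&(abs(g[...,2].astype(int)-g[...,0])<45)
print("bench z",np.median(Z[(u>420)&(u<480)&(v>130)&(v<220)]), "plate z",np.median(Z[m]))
n,l,st,_=cv2.connectedComponentsWithStats(m.astype(np.uint8));k=1+st[1:,4].argmax()
c=atz(w,np.c_[u[l==k],v[l==k]],5.);print(st[k],cv2.minAreaRect(np.float32(c[:,:2])))
for nm,z in [("holes",5.)]:
    print(atz(w,[(313,192),(306,143),(384,146),(382,197)],z).round(1).tolist())
d=reg&(g.max(2)<45)&(u>340)&(u<368)&(v>145)&(v<205)&(Z>40)
n,l,st,_=cv2.connectedComponentsWithStats(d.astype(np.uint8));k=1+st[1:,4].argmax()
Q=C[l==k];print("grip",st[k],np.median(Q,0),cv2.minAreaRect(np.float32(Q[:,:2])))
q=atz(w,np.c_[u[l==k],v[l==k]],63.);print(cv2.minAreaRect(np.float32(q[:,:2])))
c=g[120:220,290:412];cv2.imwrite("pics/w1c.png",cv2.resize(c,None,fx=6,fy=6,interpolation=cv2.INTER_CUBIC))
```

```text
bench z 0.25150387808270125 plate z 5.702744280080907
[ 298  131   55   76 2047] ((452.4633483886719, 103.61299133300781), (96.6689224243164, 64.68262481689453), 84.54003143310547)
[[439.5, 71.8, 5.0], [430.2, 134.3, 5.0], [529.8, 132.3, 5.0], [531.4, 66.7, 5.0]]
grip [357 163   2   1   2] [491.43644451 114.51686777  64.0053528 ] ((491.4364318847656, 114.5168685913086), (1.302834391593933, 0.0), 175.2071533203125)
((491.52777099609375, 114.44680786132812), (1.1315165758132935, 0.0), -179.0098114013672)
```

View pics/w1c.png

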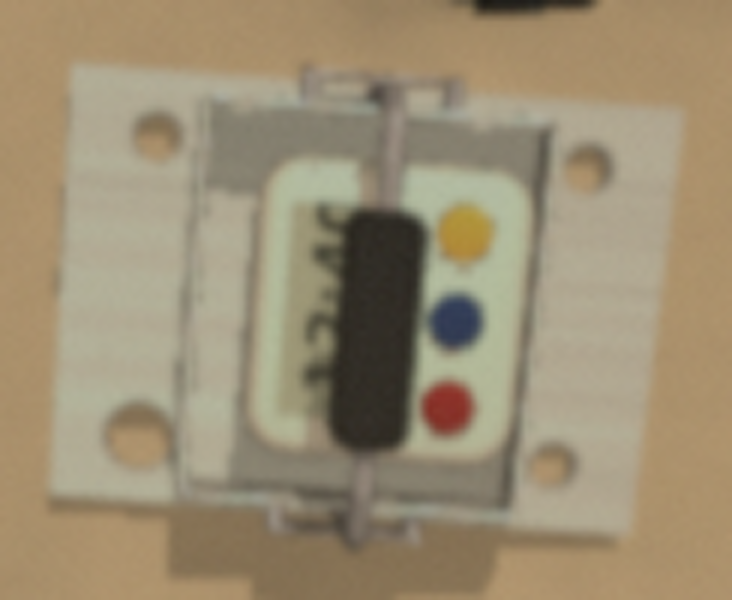

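Crop: holes at (158,137), (588,168), (551,466) and the wide one at (137,435); grip centre about (377,330).

Run:
```python
from h import *
w={k:v for k,v in np.load("w1.npz",allow_pickle=True).items()}
c=lambda a:np.array(a)/6+[290,120]-.4
h=atz(w,c([(137,435),(551,466),(588,168),(158,137)]),5.); print(h.round(1).tolist(),h.mean(0))
e=(h[1]-h[0])+(h[2]-h[3]); print("x yaw deg",np.degrees(np.arctan2(e[1],e[0])), np.linalg.norm(e[:2])/2)
g=atz(w,c([(384,213),(370,447),(377,330)]),63.);print(g.round(1).tolist(), pts(w,c([(377,330)])))
e=g[0]-g[1];print("grip ang",np.degrees(np.arctan2(e[1],e[0])),np.linalg.norm(e))
```

```text
[[438.8, 71.6, 5.0], [530.6, 66.3, 5.0], [534.6, 130.4, 5.0], [442.8, 135.2, 5.0]] [486.70329279 100.87215909   5.        ]
x yaw deg -3.156078076973121 91.9230377296888
[[486.8, 123.1, 63.0], [485.8, 79.0, 63.0], [486.3, 101.4, 63.0]] [[485.69771527 102.14277234  64.01246432]]
grip ang 88.74984983909599 44.0895352733217
```

servo_tool --steps '[[[0.008,0.009,-0.01],[0,0,-1],1],[[0.008,0.009,-0.02],[0,0,-1],1],[[0.008,0.009,-0.03],[0,0,-1],1],[[0.008,0.01,-0.03],[0,0,-1],1],[[0,0,-0.03],[0,0,0],1],[[0,0,-0.02],[0,0,0],1],[[0,0,0],[0,0,0],1],[[0,0,0],[0,0,0],1]]'

```text
t: 2.92
ee_pos: [486.9, 101.0, 162.3]
orientation: [-2.28, -2.16, 0.003]
ft_force: [-0.6, -0.0, 1.1]
width: 87.7
grasp_force: 0.0
```

servo_tool --steps '[[[0,0,-0.03],[0,0,0],1],[[0,0,-0.03],[0,0,0],1],[[0,0,-0.03],[0,0,0],1],[[0,0,-0.02],[0,0,0],1],[[0,0,-0.012],[0,0,0],1],[[0,0,-0.004],[0,0,0],1],[[0,0,0],[0,0,0],1],[[0,0,0],[0,0,0],0.2]]'

```text
t: 3.58
ee_pos: [488.9, 101.0, 38.2]
orientation: [2.28, 2.159, 0.003]
ft_force: [-0.1, -0.5, 0.5]
width: 84.3
grasp_force: 0.0
```

servo_tool --steps '[[[0,0,0],[0,0,0],-0.5],[[0,0,0],[0,0,0],-1],[[0,0,0],[0,0,0],-1],[[0,0,0],[0,0,0],-1],[[0,0,0],[0,0,0],-1],[[0,0,0],[0,0,0],-1],[[0,0,0],[0,0,0],-1],[[0,0,0],[0,0,0],-1]]'

```text
t: 4.25
ee_pos: [487.5, 100.8, 36.6]
orientation: [-2.281, -2.16, 0.0]
ft_force: [0.1, 0.5, -0.5]
width: 31.1
grasp_force: 0.0
```

servo_tool --steps '[[[0,0,0],[0,0,0],-1],[[0,0,0],[0,0,0],-1],[[0,0,0],[0,0,0],-1],[[0,0,0],[0,0,0],-1],[[0,0,0.005],[0,0,0],-1],[[0,0,0.006],[0,0,0],-1],[[0,0,0.005],[0,0,0],-1],[[0,0,0.005],[0,0,0],-1]]'

```text
t: 4.92
ee_pos: [487.3, 100.7, 58.2]
orientation: [-2.281, -2.16, 0.001]
ft_force: [-0.5, -0.7, -4.5]
width: 16.1
grasp_force: 30.0
```

servo_tool --steps '[[[0,0,0.02],[0,0,0],-1],[[0,0,0.03],[0,0,0],-1],[[0,0,0.03],[0,0,0],-1],[[-0.008,0,0.03],[0,0,0],-1],[[-0.015,0,0.03],[0,0,0],-1],[[-0.015,-0.005,0.03],[0,0,0],-1],[[-0.01,-0.015,0.02],[0,0,0],-1],[[0,-0.02,0.015],[0,0,0],-1]]'

```text
t: 5.58
ee_pos: [437.3, 61.1, 264.7]
orientation: [-2.279, -2.162, -0.001]
ft_force: [1.3, -0.6, -4.9]
width: 15.7
grasp_force: 30.0
```

servo_tool --steps '[[[-0.002,-0.017,0],[0,0,-3],-1],[[-0.002,-0.017,0],[0,0,-6],-1],[[-0.002,-0.017,0],[0,0,-7.1],-1],[[-0.002,-0.017,0],[0,0,-7.1],-1],[[0,-0.017,0],[0,0,-7.1],-1],[[0,-0.017,0],[0,0,-7.1],-1],[[0,-0.017,0],[0,0,-7.1],-1],[[0,-0.017,0],[0,0,-7.1],-1]]'

```text
t: 6.25
ee_pos: [430.6, -75.9, 262.7]
orientation: [-2.997, -0.943, 0.001]
ft_force: [-0.3, 0.3, -4.8]
width: 15.7
grasp_force: 30.0
```

servo_tool --steps '[[[0,-0.017,0],[0,0,-7.1],-1],[[0,-0.017,0],[0,0,-7.1],-1],[[0,-0.017,0],[0,0,-7.1],-1],[[0,-0.017,0],[0,0,-7.1],-1],[[0,-0.017,0],[0,0,-7.1],-1],[[0,-0.017,0],[0,0,-7.1],-1],[[0,-0.017,0],[0,0,-7.1],-1],[[0,-0.017,0],[0,0,-7.1],-1]]'

```text
t: 6.92
ee_pos: [430.8, -211.7, 262.7]
orientation: [-3.084, 0.596, 0.001]
ft_force: [-0.5, 0.7, -4.5]
width: 15.8
grasp_force: 30.0
```

servo_tool --steps '[[[0,-0.017,0],[0,0,-7.1],-1],[[0,-0.017,0],[0,0,-7.1],-1],[[0,-0.017,0],[0,0,-7.1],-1],[[0,-0.017,0],[0,0,-7.1],-1],[[0,-0.017,0],[0,0,-7.1],-1],[[0,-0.017,0],[0,0,-7.1],-1],[[0,-0.017,0],[0,0,-7.1],-1],[[0,-0.017,0],[0,0,-7.1],-1]]'

```text
t: 7.58
ee_pos: [430.8, -347.6, 262.6]
orientation: [2.43, -1.991, -0.002]
ft_force: [0.6, 0.1, -4.5]
width: 15.9
grasp_force: 30.0
```

servo_tool --steps '[[[0.006,0.016,0],[0,0,-5],-1],[[0.006,0.016,0],[0,0,-4],-1],[[0.006,0.016,0],[0,0,-2.5],-1],[[0.006,0.01,0],[0,0,-1],-1],[[0.004,0.004,0],[0,0,0],-1],[[0,0,0],[0,0,0],-1],[[0,0,0],[0,0,0],-1],[[0,0,0],[0,0,0],-1]]'

```text
t: 8.25
ee_pos: [455.1, -291.9, 262.6]
orientation: [-2.21, 2.217, 0.003]
ft_force: [0.0, -0.2, -4.2]
width: 16.0
grasp_force: 30.0
```

Run:
```python
from h import *
s,w=get("wrist"); print(s["ee_pos"].round(1),s["qpos"].round(3),R.from_rotvec(s["orientation"]).as_matrix().round(3).tolist(),w["W"][:3,3].round())
cv2.imwrite("pics/w2.png",w["color"]); np.savez("w2.npz",**w)
```

```text
[ 455.1 -291.9  262.6] [-0.599  0.253  1.78   0.013  1.109  2.54 ] [[-0.003, -1.0, 0.007], [-1.0, 0.003, 0.009], [-0.01, -0.007, -1.0]] [ 455. -371.  424.]
```

View pics/w2.png

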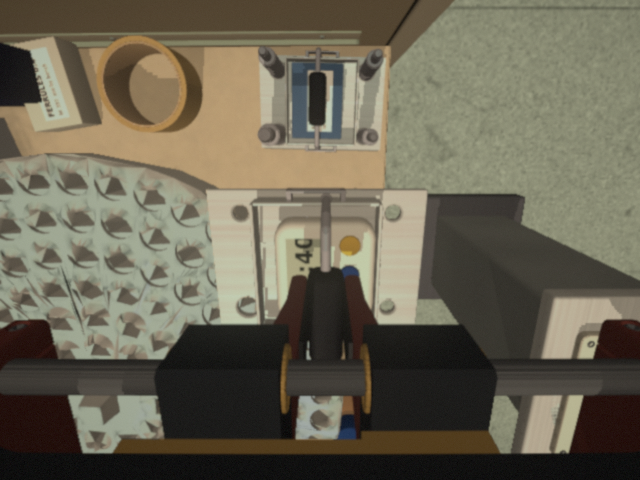

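The view shows all four posts: thick (270,132), others (368,135), (267,58), (374,60). It also shows the held tray's holes: wide (247,306), then (240,212), (392,212), (386,306).

Run:
```python
from h import *
g=cv2.imread("pics/w2.png"); r=lambda a:cv2.resize(a,None,fx=4,fy=4,interpolation=cv2.INTER_CUBIC)
o=np.zeros((592,608,3),np.uint8); o[:440,:600]=r(g[40:150,250:400])
for i,(x,y) in enumerate([(247,306),(240,212),(392,212),(386,306)]): o[440:592,152*i:152*i+152]=r(g[y-19:y+19,x-19:x+19])
cv2.imwrite("pics/w2c.png",o)
```

```text
(no output)
```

View pics/w2c.png

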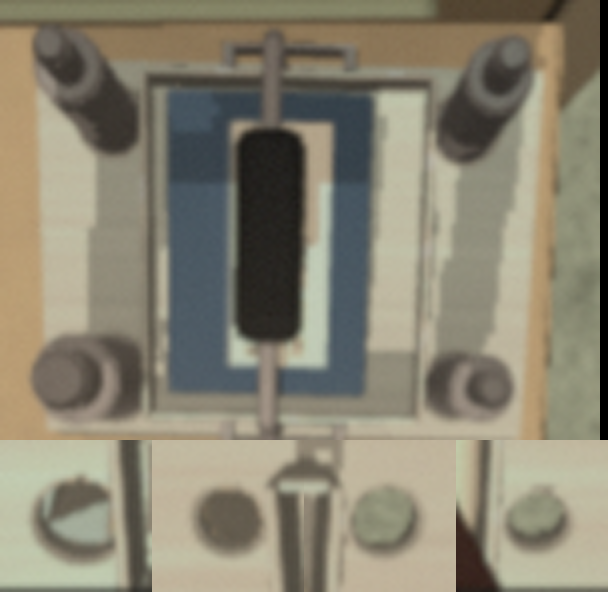

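Run:
```python
from h import *
w={k:v for k,v in np.load("w2.npz",allow_pickle=True).items()}
M=np.array([(46,32),(46,-32),(-46,-32),(-46,32)],float)
def fit(P,M):
    a=P.mean(0);U,S,V=np.linalg.svd((M).T@(P-a));r=(U@V).T
    return a.round(2),np.degrees(np.arctan2(r[1,0],r[0,0])).round(2),(P-a-M@r.T).round(1).tolist(), round(np.linalg.norm((P-a).ravel())/np.linalg.norm(M.ravel()),4)
t=np.array([(65,378),(52,42),(512,52),(489,385)])/4+[250,40]-.4
for z in (116,118,120): print("stand",z,fit(atz(w,t,z)[:,:2],M))
c=np.array([(247,306),(240,212),(392,212),(386,306)])
p=np.array([(76,517),(228-152,519),(385-304,518),(538-456,515)])
h=c-19+np.array([(a,b-440) for a,b in p])/4-.4
for z in (214,218.6,222): print("tray",z,fit(atz(w,h,z)[:,:2],M))
print(np.median(pts(w,[(225,240),(410,240),(225,260),(408,270)])[:,2]),pts(w,[(225,240),(410,240),(225,200),(408,280)])[:,2])
```

```text
stand 116 (array([ 461.52, -400.53]), np.float64(-1.26), [[-1.0, 0.1], [-0.3, -0.0], [0.2, 0.1], [1.1, -0.2]], np.float64(0.9905))
stand 118 (array([ 461.48, -400.34]), np.float64(-1.26), [[-1.3, -0.1], [-0.6, 0.2], [0.5, 0.3], [1.4, -0.4]], np.float64(0.9841))
stand 120 (array([ 461.43, -400.14]), np.float64(-1.26), [[-1.6, -0.3], [-0.9, 0.4], [0.8, 0.5], [1.7, -0.6]], np.float64(0.9777))
tray 214 (array([ 462.04, -291.62]), np.float64(0.04), [[1.3, 0.2], [1.1, -0.0], [-1.4, -0.0], [-1.0, -0.2]], np.float64(1.0178))
tray 218.6 (array([ 461.88, -293.35]), np.float64(0.04), [[0.2, -0.5], [0.1, 0.7], [-0.4, 0.7], [0.0, -0.9]], np.float64(0.9955))
tray 222 (array([ 461.76, -294.64]), np.float64(0.04), [[-0.5, -1.0], [-0.7, 1.2], [0.4, 1.2], [0.8, -1.4]], np.float64(0.979))
219.25888620098993 [219.81266611 219.23488348 220.09105047 218.67718557]
```

servo_tool --steps '[[[0,-0.008,0],[0,0,0],-1],[[0,-0.016,0],[0,0,0],-1],[[0,-0.02,-0.008],[0,0,0],-1],[[0,-0.02,-0.015],[0,0,0],-1],[[0,-0.02,-0.02],[0,0,0],-1],[[0,-0.015,-0.015],[0,0,0],-1],[[0,-0.008,-0.006],[0,0,0],-1],[[0,0,0],[0,0,0],-1]]'

```text
t: 8.97
ee_pos: [454.3, -400.3, 196.7]
orientation: [-2.208, 2.219, 0.007]
ft_force: [0.0, 0.8, -4.6]
width: 16.0
grasp_force: 30.0
```

Run:
```python
from h import *
s,w=get("wrist"); m=R.from_rotvec(s["orientation"]).as_matrix();print(s["ee_pos"].round(2),s["qpos"].round(3),m.round(4).tolist(),np.degrees(np.arctan2(m[1,1],m[0,1])),s["ft_force"])
cv2.imwrite("pics/w3.png",w["color"]); np.savez("w3.npz",**w)
a=get("scene")[1]["color"];np.savez("s3.npz",**get("side")[1]);cv2.imwrite("pics/s3.png",a)
# predicted pixels of holes and tips
g=w["color"].copy()
c0=np.array([461.5,-400.4]);th=np.radians(-1.26);r=np.array([[np.cos(th),-np.sin(th)],[np.sin(th),np.cos(th)]])
M=np.array([(46,32),(46,-32),(-46,-32),(-46,32)],float)@r.T+c0
z=s["ee_pos"][2]+19-68+5
print("top z",z,proj(w,np.c_[M,np.full(4,z)]).round(1).tolist(),proj(w,np.c_[M,np.full(4,118.)]).round(1).tolist())
h=proj(w,np.c_[M,np.full(4,z)]); o=np.zeros((500,800,3),np.uint8)
for i in range(4):
    x,y=np.int32(h[i].round()); print(x,y)
    x=max(x,25);y=min(max(y,25),454)
    p=cv2.resize(g[y-25:y+25,x-25:x+25],(250,250),interpolation=cv2.INTER_CUBIC); print("patch",i,x,y)
    o[250*(i//2):250*(i//2)+250,250*(i%2):250*(i%2)+250]=p
cv2.imwrite("pics/w3c.png",o[:,:500])
```

```text
[ 454.28 -400.29  196.74] [-0.748  0.426  1.692  0.013  1.027  2.392] [[-0.0049, -1.0, 0.0048], [-0.9999, 0.005, 0.011], [-0.011, -0.0048, -0.9999]] 179.71576228058981 [ 0.01094831  0.81840153 -4.62128882]
top z 152.74009387174027 [[245.3, 307.1], [239.9, 211.9], [392.3, 214.7], [385.1, 309.6]] [[255.6, 284.8], [251.8, 200.9], [383.4, 203.3], [377.7, 287.1]]
245 307
patch 0 245 307
240 212
patch 1 240 212
392 215
patch 2 392 215
385 310
patch 3 385 310
```

View pics/w3c.png

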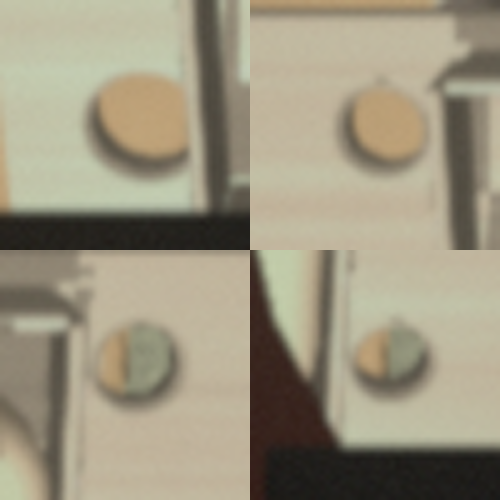

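Holes appear at patch centres (145,120), (135,126), (137,110), (140,110), so the tray is a couple of mm toward -x and slightly off in yaw. I'll fit it.

Run:
```python
from h import *
w={k:v for k,v in np.load("w3.npz",allow_pickle=True).items()}
M=np.array([(46,32),(46,-32),(-46,-32),(-46,32)],float)
def fit(P,M):
    a=P.mean(0);U,S,V=np.linalg.svd((M).T@(P-a));r=(U@V).T
    return a.round(2),np.degrees(np.arctan2(r[1,0],r[0,0])).round(2),(P-a-M@r.T).round(1).tolist(), round(np.linalg.norm((P-a).ravel())/np.linalg.norm(M.ravel()),4)
c=np.array([(245,307),(240,212),(392,215),(385,310)])
p=np.array([(145,120),(135,126),(137,110),(140,110)])
h=c-25+p/5-.4
for z in (150,152.7,155): print("tray",z,fit(atz(w,h,z)[:,:2],M))
```

```text
tray 150 (array([ 460.13, -400.66]), np.float64(-0.37), [[0.3, -0.1], [0.5, 0.1], [-0.6, -0.3], [-0.2, 0.3]], np.float64(1.0068))
tray 152.7 (array([ 460.05, -401.68]), np.float64(-0.37), [[-0.3, -0.5], [-0.1, 0.5], [0.0, 0.1], [0.4, -0.2]], np.float64(0.9937))
tray 155 (array([ 459.98, -402.56]), np.float64(-0.37), [[-0.8, -0.8], [-0.6, 0.9], [0.5, 0.5], [0.9, -0.5]], np.float64(0.9826))
```

servo_tool --steps '[[[0.0005,0.0005,0],[-0.3,0.15,-0.5],-1],[[0.0005,0,0],[-0.3,0.15,-0.4],-1],[[0,0,-0.008],[0,0,0],-1],[[0,0,-0.008],[0,0,0],-1],[[0,0,-0.006],[0,0,0],-1],[[0,0,-0.003],[0,0,0],-1],[[0,0,0],[0,0,0],-1],[[0,0,0],[0,0,0],-1]]'

```text
t: 9.78
ee_pos: [456.2, -397.7, 173.1]
orientation: [-2.2, 2.241, -0.001]
ft_force: [0.0, -1.3, -5.1]
width: 15.4
grasp_force: 30.0
```

Run:
```python
from h import *
s,w=get("wrist"); m=R.from_rotvec(s["orientation"]).as_matrix();print(s["ee_pos"].round(2),m.round(4).tolist(),np.degrees(np.arctan2(m[1,1],m[0,1])),s["ft_force"])
cv2.imwrite("pics/w4.png",w["color"]); np.savez("w4.npz",**w)
g=w["color"];o=np.zeros((500,500,3),np.uint8)
for i,(x,y) in enumerate([(248,306),(242,212),(393,212),(387,306)]):
    o[250*(i//2):250*(i//2)+250,250*(i%2):250*(i%2)+250]=cv2.resize(g[y-25:y+25,x-25:x+25],(250,250),interpolation=cv2.INTER_CUBIC)
cv2.imwrite("pics/w4c.png",o)
```

```text
[ 456.22 -397.67  173.11] [[-0.0185, -0.9998, 0.0011], [-0.9998, 0.0185, -0.0002], [0.0002, -0.0011, -1.0]] 178.94263666101986 [ 4.34329399e-03 -1.34921886e+00 -5.05882798e+00]
```

View pics/w4c.png

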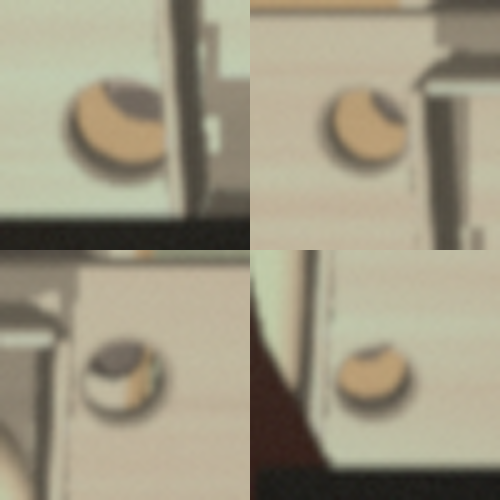

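The patches show post tips appearing at the upper side of the holes, so the tray must go a little toward -y. Rim centres are about (119,130), (115,128), (122,130), (122,129). I've used all 10 views, so the rest is numeric.

```bash
cat > f.py <<'E'
from h import *
M=np.array([(46,32),(46,-32),(-46,-32),(-46,32)],float)
def fit(P,M):
    a=P.mean(0);U,S,V=np.linalg.svd((M).T@(P-a));r=(U@V).T
    return a.round(2),np.degrees(np.arctan2(r[1,0],r[0,0])).round(2),(P-a-M@r.T).round(1).tolist(), round(np.linalg.norm((P-a).ravel())/np.linalg.norm(M.ravel()),4)
E
python3 - <<'E'
from f import *
w={k:v for k,v in np.load("w4.npz",allow_pickle=True).items()}
c=np.array([(248,306),(242,212),(393,212),(387,306)])
h=c-25+np.array([(119,130),(115,128),(122,130),(122,129)])/5-.4
for z in (126,128,129.):print(z,fit(atz(w,h,z)[:,:2],M))
def circ(C,th,r,z):
    q=np.radians(th);T=M@np.array([[np.cos(q),-np.sin(q)],[np.sin(q),np.cos(q)]]).T+C
    for i in range(4):
        a=np.linspace(0,6.28,60);rr=r+(2.5 if i==0 else 0)
        p=(proj(w,np.c_[T[i,0]+rr*np.cos(a),T[i,1]+rr*np.sin(a),np.full(60,z)])-c[i]+25)*5
        print(i,p.min(0).round(),p.max(0).round(),end=" ")
    print()
circ((461.5,-400.4),-1.26,2.5,118); circ((461.5,-400.4),-1.26,4,115)
# dark-grey post pixels in the hole openings
g=w["color"].astype(int)
for i in range(4):
    x,y=c[i];p=g[y-25:y+25,x-25:x+25]; print(p[10:34:2,10:40:2].sum(2).__floordiv__(3))
E
```

```text
126 (array([ 463.11, -398.21]), np.float64(-1.11), [[0.5, 0.1], [0.7, -0.0], [-0.8, 0.1], [-0.4, -0.2]], np.float64(1.0082))
128 (array([ 463.04, -398.94]), np.float64(-1.11), [[0.1, -0.2], [0.2, 0.3], [-0.4, 0.4], [0.0, -0.5]], np.float64(0.9986))
129.0 (array([ 463.  , -399.31]), np.float64(-1.11), [[-0.1, -0.3], [-0.0, 0.5], [-0.1, 0.6], [0.3, -0.7]], np.float64(0.9938))
0 [107.  51.] [180. 117.] 1 [125.  75.] [165. 114.] 2 [96. 78.] [136. 117.] 3 [101.  71.] [137. 104.] 
0 [101.  32.] [195. 117.] 1 [119.  59.] [181. 121.] 2 [81. 62.] [143. 124.] 3 [87. 51.] [144. 104.] 
[[185 185 186 185 187 186 186 187 185 187 180 175 135  75  83]
 [188 186 186 187 186 189 187 188 188 188 187 177 140  76  78]
 [188 188 190 190 190 187 185 185 186 190 190 176 144  75  79]
 [190 189 188 185 173 147 147 149 151 166 178 172 146  77  78]
 [188 188 177 158 155 137 119 109 108 108 125 155 152  79  77]
 [185 179 147 150 154 150 123 106 104 103 106 137 160  82  75]
 [185 165 119 146 155 154 149 126 109 104 105 133 165  86  74]
 [184 153  95 139 152 153 153 152 143 134 132 141 169  91  74]
 [183 152  96 1
[... 1808 characters left out ...]
1 178]
 [118 112 174 160 181 182 182 182 181 182 182 183 180 180 180]
 [111 116 174 172 186 186 184 186 184 184 184 184 183 184 184]
 [108 120 176 182 185 185 185 185 184 183 183 184 184 183 183]
 [103 119 173 177 182 181 178 171 160 167 179 181 180 181 179]
 [ 98 121 173 176 177 158 133 122 133 155 167 177 180 178 180]
 [ 94 128 169 177 161 150 138 141 150 155 149 162 179 180 181]
 [ 90 133 166 165 152 153 154 155 154 155 129 140 174 179 178]
 [ 84 138 167 154 140 153 153 153 153 143 100 127 169 177 176]
 [ 82 147 167 156 111 124 138 139 129 104  90 136 171 175 177]
 [ 72 154 162 165 127  96  92  93  90  93 123 156 177 177 175]
 [ 62 154 160 173 161 132 114 110 114 131 154 175 178 178 177]]
```

servo_tool --steps '[[[-0.0005,-0.0004,0],[0,0,0],-1],[[-0.0005,-0.0004,0],[0,0,0],-1],[[-0.0005,-0.0004,0],[0,0,0],-1],[[0,0,0],[0,0,0],-1],[[0,0,-0.001],[0,0,0],-1],[[0,0,-0.001],[0,0,0],-1],[[0,0,0],[0,0,0],-1],[[0,0,0],[0,0,0],-1]]'

```text
t: 10.5
ee_pos: [454.8, -398.9, 171.5]
orientation: [-2.2, 2.241, -0.002]
ft_force: [-0.3, -0.1, -4.3]
width: 15.3
grasp_force: 30.0
```

```bash
cat > track.py <<'E'
from f import *
# shift of hole patches from w4 -> now, by sub-pixel matching of the rims; returns tray centre estimate
def track(tag,topz):
    s,w=get("wrist"); np.savez(tag+".npz",**w)
    m=R.from_rotvec(s["orientation"]).as_matrix();print(s["ee_pos"].round(2),"psi",np.degrees(np.arctan2(m[1,1],m[0,1])).round(2),s["ft_force"].round(1))
    a=cv2.cvtColor(np.load("w4.npz")["color"],cv2.COLOR_BGR2GRAY); b=cv2.cvtColor(w["color"],cv2.COLOR_BGR2GRAY)
    c=np.array([(248,306),(242,212),(393,212),(387,306)]);h=c-25+np.array([(119,130),(115,128),(122,130),(122,129)])/5-.4
    # track plate corners and rims with LK
    n,st,e=cv2.calcOpticalFlowPyrLK(a,b,np.float32(h),None,winSize=(31,31),maxLevel=2)
    print((n-h).round(2).tolist(),e.ravel().round(1))
    print(fit(atz(w,n,topz)[:,:2],M)); return s,w
E
python3 -c "
from track import *
track('w5',126.)"
```

```text
[ 454.78 -398.94  171.46] psi 178.94 [-0.3 -0.1 -4.3]
[[0.0, 0.35], [-0.03, 0.16], [-0.09, 0.37], [0.04, 0.08]] [5.9 3.6 5.4 2.4]
(array([ 461.65, -399.95]), np.float64(-1.07), [[0.2, -0.1], [0.3, 0.2], [-0.4, 0.5], [-0.1, -0.6]], np.float64(1.0003))
```

servo_tool --steps '[[[0,-0.0002,-0.001],[0,0,-0.15],-1],[[0,0,-0.001],[0,0,0],-1],[[0,0,-0.0015],[0,0,0],-1],[[0,0,-0.0015],[0,0,0],-1],[[0,0,-0.0015],[0,0,0],-1],[[0,0,-0.001],[0,0,0],-1],[[0,0,0],[0,0,0],-1],[[0,0,0],[0,0,0],-1]]'

```text
t: 11.22
ee_pos: [454.8, -399.1, 164.0]
orientation: [-2.197, 2.244, -0.002]
ft_force: [-0.0, 0.5, -4.3]
width: 15.6
grasp_force: 30.0
```

```bash
python3 -c "
from track import *
s,w=track('w6',118.5)
print(s['moment'])
print(pts(w,[(225,240),(410,240),(225,200),(408,280)])[:,2])"
```

```text
[ 454.82 -399.14  163.95] psi 178.79 [-0.   0.5 -4.3]
[[-0.07, -0.3], [-0.05, -0.1], [-0.14, -0.33], [-0.08, -0.1]] [6.4 6.3 6.7 4.9]
(array([ 461.72, -400.46]), np.float64(-1.25), [[0.2, -0.2], [0.3, 0.3], [-0.4, 0.3], [-0.0, -0.4]], np.float64(0.9998))
[ 0.13802655  0.11110776 -0.0130223 ]
[119.70309297 121.81622121 121.5721869  120.57835454]
```

servo_tool --steps '[[[0,0,-0.001],[0,0,0],-1],[[0,0,-0.0015],[0,0,0],-1],[[0,0,-0.0015],[0,0,0],-1],[[0,0,-0.0015],[0,0,0],-1],[[0,0,-0.0015],[0,0,0],-1],[[0,0,-0.001],[0,0,0],-1],[[0,0,0],[0,0,0],-1],[[0,0,0],[0,0,0],-1]]'

```text
t: 11.93
ee_pos: [454.8, -399.1, 155.9]
orientation: [-2.197, 2.244, -0.002]
ft_force: [1.1, 0.5, -4.6]
width: 15.4
grasp_force: 30.0
```

```bash
python3 -c "
from track import *
s,w=track('w7',110.5)
print(s['moment'])
print(pts(w,[(225,240),(410,240),(225,200),(408,280)])[:,2])"
```

```text
[ 454.77 -399.15  155.94] psi 178.78 [ 1.1  0.5 -4.6]
[[-0.21, -0.98], [-0.34, -1.35], [0.07, -0.16], [-0.21, -1.17]] [20.2 26.7 14.7 12.8]
(array([ 461.7 , -400.96]), np.float64(-1.41), [[0.1, -0.1], [0.4, 0.2], [-0.5, 0.8], [-0.0, -0.8]], np.float64(0.999))
[0.12267964 0.18895221 0.01402551]
[112.44678679 112.90258321 257.51878755 111.63946875]
```

servo_tool --steps '[[[0,0,-0.0015],[0,0,0],-1],[[0,0,-0.0015],[0,0,0],-1],[[0,0,-0.0015],[0,0,0],-1],[[0,0,-0.0015],[0,0,0],-1],[[0,0,-0.0015],[0,0,0],-1],[[0,0,-0.0015],[0,0,0],-1],[[0,0,0],[0,0,0],-1],[[0,0,0],[0,0,0],-1]]'

```text
t: 12.65
ee_pos: [454.8, -399.2, 146.9]
orientation: [-2.197, 2.244, -0.002]
ft_force: [0.6, -0.3, -3.4]
width: 16.0
grasp_force: 30.0
```

servo_tool --steps '[[[0,0,-0.0015],[0,0,0],-1],[[0,0,-0.0015],[0,0,0],-1],[[0,0,-0.0015],[0,0,0],-1],[[0,0,-0.0015],[0,0,0],-1],[[0,0,0],[0,0,0],-1],[[0,0,0],[0,0,0],-1],[[0,0,0],[0,0,0],-1],[[0,0,0],[0,0,0],-1]]'

```text
t: 13.32
ee_pos: [455.0, -399.5, 141.3]
orientation: [-2.197, 2.244, -0.004]
ft_force: [-0.1, -1.6, -0.1]
width: 15.5
grasp_force: 30.0
```

```bash
python3 -c "
from track import *
s,w=get('wrist');np.savez('w8.npz',**w)
print(s['ee_pos'],s['ft_force'])
C=cloud(w);g=w['color'].min(2);m=(g>110)&(abs(C[...,2]-103)<12);m[310:]=0
for a,b in [(210,250),(385,425)]: print([np.median(C[y:y+20,a:b,2][m[y:y+20,a:b]]).round(1) for y in range(190,300,20)])"
```

```text
[ 454.97547916 -399.45889963  141.25586741] [-0.06136718 -1.64476182 -0.05864042]
[np.float64(nan), np.float64(103.8), np.float64(103.4), np.float64(102.8), np.float64(102.3), np.float64(101.8)]
[np.float64(nan), np.float64(103.8), np.float64(103.4), np.float64(102.8), np.float64(102.3), np.float64(101.7)]
  return _methods._mean(a, axis=axis, dtype=dtype,
  ret = ret.dtype.type(ret / rcount)
```

servo_tool --steps '[[[0,0,-0.0015],[0,0,0],-1],[[0,0,-0.0015],[0,0,0],-1],[[0,0,-0.0015],[0,0,0],-1],[[0,0,0],[0,0,0],-1],[[0,0,0],[0,0,0],-0.6],[[0,0,0],[0,0,0],-0.4],[[0,0,0],[0,0,0],-0.2],[[0,0,0],[0,0,0],-0.2]]'

```text
t: 14.03
ee_pos: [454.8, -399.0, 136.5]
orientation: [-2.198, 2.244, -0.002]
ft_force: [0.0, -0.1, 0.0]
width: 33.4
grasp_force: 0.0
```

servo_tool --steps '[[[0,0,0],[0,0,0],0],[[0,0,0],[0,0,0],0],[[0,0,0],[0,0,0],0],[[0,0,0],[0,0,0],0],[[0,0,0.003],[0,0,0],0],[[0,0,0.006],[0,0,0],0],[[0,0,0.01],[0,0,0],0],[[0,0,0.015],[0,0,0],0]]'

```text
t: 14.7
ee_pos: [454.4, -398.8, 170.7]
orientation: [-2.198, 2.244, -0.0]
ft_force: [0.5, 0.6, 0.4]
width: 44.2
grasp_force: 0.0
```

servo_tool --steps '[[[0,0,0.02],[0,0,0],0],[[0,0,0.03],[0,0,0],0],[[0,0,0.03],[0,0,0],0],[[0,0,0.03],[0,0,0],0],[[0,0,0.02],[0,0,0],0],[[0,0,0.01],[0,0,0],0],[[0,0,0],[0,0,0],0],[[0,0,0],[0,0,0],0]]'

```text
t: 15.37
ee_pos: [454.7, -399.0, 310.6]
orientation: [-2.197, 2.244, -0.003]
ft_force: [-0.2, -0.4, -1.7]
width: 43.6
grasp_force: 0.0
```

Run:
```python
from h import *
s=sensors.get_obs();print(s['ee_pos'],s['width'],s['ft_force'])
b={"scene":(395,225,470,335),"side":(345,285,430,395)}
for n in ("scene","side"):
    _,im=get(n);C=cloud(im);P=C[im["range_z"]>0];g=im["color"].max(2)[im["range_z"]>0]
    k=(abs(P[:,0]-461)<75)&(abs(P[:,1]+400)<55)
    Q=P[k&(P[:,2]>97)&(P[:,2]<105)]
    A=np.c_[Q[:,:2]-[461,-400],np.ones(len(Q))];c=np.linalg.lstsq(A,Q[:,2],rcond=None)[0]
    for _ in range(5):
        r=Q[:,2]-A@c;j=abs(r)<1.5;c=np.linalg.lstsq(A[j],Q[j,2],rcond=None)[0]
    print(n,len(Q),"plane slopes,z",c.round(4),"rect",cv2.minAreaRect(np.float32(Q[j,:2])))
    T=P[k&(P[:,2]>108)&(P[:,2]<124)];print("tips/grip",len(T))
    for a in(415,507):
        for d in(-432,-368):
            t=P[(abs(P[:,0]-a)<10)&(abs(P[:,1]-d)<10)&(P[:,2]>106)];print((a,d),len(t),t.mean(0).round(1) if len(t) else "",t[:,2].max().round(1) if len(t) else "")
    G=P[k&(P[:,2]>130)&(P[:,2]<175)&(g<50)];print("grip",len(G),G.mean(0) if len(G) else "")
    for nm,(x,y) in dict(bottle=(426,-40),beaker=(418,-142)).items():
        q=P[(abs(P[:,0]-x)<30)&(abs(P[:,1]-y)<30)&(P[:,2]<125)];print(nm,np.percentile(q[:,2],98))
```

```text
[ 454.69179527 -399.04320838  310.58845902] 43.62540315749984 [-0.17800341 -0.35048417 -1.67491239]
scene 1329 plane slopes,z [6.200000e-03 7.300000e-03 1.016901e+02] rect ((459.86712646484375, -401.0385437011719), (91.929443359375, 133.16847229003906), 88.83084106445312)
tips/grip 1347
(415, -432) 445 [ 413.9 -433.9  493.3] 662.0
(415, -368) 261 [ 420.8 -372.7  389.5] 555.2
(507, -432) 37 [ 503.3 -432.   203.9] 415.9
(507, -368) 73 [ 503.  -371.4  225.7] 415.9
grip 256 [ 450.54747659 -401.50528531  156.94862749]
bottle 112.60686908344097
beaker 52.857481131169195
side 1265 plane slopes,z [3.600000e-03 3.000000e-04 1.012083e+02] rect ((458.53228759765625, -400.49658203125), (91.33521270751953, 132.3151092529297), 89.32917785644531)
tips/grip 1249
(415, -432) 1004 [ 412.  -434.2  555.6] 674.1
(415, -368) 149 [ 420.  -373.1  347.9] 540.6
(507, -432) 170 [ 508.5 -427.5  390.3] 435.0
(507, -368) 101 [ 503.2 -371.   396.8] 664.7
grip 225 [ 450.7986396  -403.15497886  157.90564525]
bottle 114.1866785725669
beaker 55.478651719562535
```

The tray is released, level and home: its top is at about 101 mm, with slopes under 0.01. The gripper is clear, and the bottle and beaker are still standing.

```bash
python3 -c "
from workcell import close_job
print(close_job())"
```

```text
the job is handed in; nothing more can be done
None
```

The tray is on the stand as its upper tier, wide hole over the thick post, level and fully home by camera measurement, and let go; the bottle and beaker are still standing, and I handed the job in at about 15 s without being shown the verdict.

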